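# Shim the cast cradle flush with two spacer discs

## Robot

A 7-joint arm with a two-finger parallel gripper is mounted at the origin on the work surface. World frame = base frame: x ahead of the robot, y to its left, z up, the work surface at z = 0. Lengths are in m, angles in rad, forces in N, time in s.
With the tool pointing down it reaches from about 0.425 to 0.925 m from the base axis. Payload 6.8 kg.
Tool frame: the origin (TCP) lies midway between the tips of the shut fingers; the grasp point (between the pads) lies 19 mm behind it; z points along the fingers, y is the line along which they close (so a half turn about z gives the same grasp; the last joint's range is limited). The gripper opens to 85 mm and grips with 20 to 120 N. Pads are 22 mm wide; open, the fingers measure 114 mm over their backs; the gripper's body (76 mm by 85 mm) begins 54 mm behind the grasp point. The pads swing forward as they close: fully open they stand 13 mm farther back than shut.
Start: joints at [1.009, 0.477, 0.022, 1.555, -0.011, 1.109, -0.083], TCP at [0.296, -0.607, 0.231] pointing down, gripper open.
Joint ranges: [-2.96, 2.96], [-0.34, 2.1], [-1.41, 1.46], [0.24, 2.44], [-1.37, 4.51], [0.17, 1.92], [-2.96, 2.96]. Speed limits (rad/s): [2.39, 2.39, 3.14, 3.14, 3.14, 3.14, 3.14].

## Interface

Orientations are given as a unit quaternion [w, x, y, z].
In Python, from station import * gives the robot as it stands. The module is installed in compiled form; this text tells all that it offers.
- The arm moves only by the shell command python3 -m jog 'ROWS' [OPENING] [FORCE]. ROWS is JSON, a list of rows, each an object of numbers: "x", "y", "z": the shift along the tool's x, y, z in m; "ax", "ay", "az": the turn, a rotation vector about the tool's x, y, z in rad. In form: [{"x": .., "y": .., "z": .., "ax": .., "ay": .., "az": ..}, ...]. A call has 1 to 12 rows; each row is the pose to reach, as a shift and turn from the pose commanded when the call began, along the tool's axes at that moment; what a row does not reach only later rows make up. A row lasts 1/10 s, in which the tool goes at most 50 mm and 8.59 degrees, less where a joint would pass 70% of its speed; a pose out of reach is approached as far as the arm can. A call with a gripper value outside its range is refused whole. OPENING is the opening, from 0 (shut) to 1 (fully open), set as the call begins (- or left out, the last holds). The fingers move at their own pace and stop on an object; FORCE is the grip in N (left out, the last holds). Time passes only in rows, so rows that repeat a pose let the fingers close. It gives the time, the measured TCP pose, the force, the opening and the grip force at its end, in the units of the state.
- get_obs(): the state, without advancing time (a new reading comes with each control period).
- read_camera(name): name is "scene" or "side" or "wrist"; returns the picture (480x640x3 uint8, red, green, blue); there is no depth.
- camera_params(name): a dict with "K" (3x3 intrinsics, pixels), "D" ([k1, k2, p1, p2, k3] as OpenCV has them; the pictures are not rectified), "origin" and "attitude" of the camera in the world. Camera axes: x right, y up, looking along -z (the intrinsics and any distortion apply to the point x, -y, -z); pixel columns grow to the right and rows downward; lengths in m; the calibration is good to about 2 mm. A picture is of the moment at which its call begins: read the wrist's pose just before it. camera_params takes no time and is no camera call; for the wrist camera it gives the pose at the moment of the call.
- hand_in(): hands the job in; it is judged then, once.
The state is a dict: "t": time; "q": joint angles; "joint_vel": joint speeds; "joint_torque": joint torques, N m; "eef_pos": TCP position; "tool_rot": TCP orientation; "contact_force": force on the tool from outside, world axes, zero at the start; "torque": the same for the moment, N m; "gripper_width": opening from 0.0 (shut) to 1.0 (fully open); "grasp_force": force on a finger pad.
Only numpy, scipy, OpenCV 4.12 (cv2) and the standard library are available. Lean on these libraries where they do the work, as an engineer would, in place of code of your own. Each camera call takes 0.05 s, during which the arm holds its last target. There are 200 camera calls.

## Task

A dental cast is about to be laid across the metal cradle on the bench and needs its middle supported at the height of the two steel side rails. Choose the two of the three coloured spacer discs (yellow, blue, red) that together exactly fill the gap from the cradle's floor up to the rail tops, and stack them flat, in either order, on the ring mark in the middle of the cradle. Leave the third spacer where it lies.

Things in the scene. Friction and masses are not known exactly. Their poses are not given: they have to be found in the camera images.
- cradle: Metal cradle fixed to the bench: aluminium floor plate 110 (x) by 148 (y) mm, 8 mm thick, with two steel rails 14 mm wide along its y edges. Rail tops are 40 mm above the floor's top (48 mm above the bench); 120 mm clear between the rails, both x ends open. A dark ring 62 mm across marks the floor's centre. Origin: centre of the underside, on the bench; x along the rails, z up; floor top at z = 8 mm.
- spacer_yellow: Loose rigid yellow plastic spacer disc, 54 mm in diameter and 12 mm thick, with a small dark dot in the middle of its top, lying flat on the bench. Origin at the centre of its underside; z up along its axis. 40 to 200 g; can be gripped across its rim at any yaw.
- spacer_blue: Loose rigid blue plastic spacer disc, 54 mm in diameter and 20 mm thick, with a small dark dot in the middle of its top, lying flat on the bench. Origin at the centre of its underside; z up along its axis. 40 to 200 g; can be gripped across its rim at any yaw.
- spacer_red: Loose rigid red plastic spacer disc, 54 mm in diameter and 28 mm thick, with a small dark dot in the middle of its top, lying flat on the bench. Origin at the centre of its underside; z up along its axis. 40 to 200 g; can be gripped across its rim at any yaw.
Not all that is in view belongs to the job. Of the things that look like the spacer_red, take the one that is nearest to the robot's base at the start.

How it is judged:
By the outcome, as a careful person would: the job done as asked, in the order asked, and still so for the second after the job is handed in, with the robot touching nothing.
It also fails if it takes over 64 s, if anything falls off the work surface, if the arm or the gripper's body presses on something with over 40 N, if the wrist force passes 120 N, or if a joint passes its speed limit or range.

## Working session

There is one attempt and no reset: what is moved stays moved. The work goes in short steps, Python scripts to look and compute and a shell command to move; the robot and the scene stay as the last step left them, time stands still between calls to the robot, and variables do not carry over. Pictures are saved under pics/ and viewed, at most 10 in all, crops included, and the job is handed in when it is done.

```bash
mkdir -p pics; python3 - <<'E'
from station import *
import cv2,numpy as np
o=get_obs();print(o['t'],o['eef_pos'],o['tool_rot'],o['gripper_width'])
ims=[]
for n in("scene","side"):
    p=camera_params(n);print(n,p)
    im=read_camera(n);cv2.imwrite(f"pics/{n}0.png",im[:,:,::-1])
E
```

```text
0.0 [ 0.29561621 -0.60616084  0.2303221 ] [-8.75394514e-04  9.74368960e-01  2.24953974e-01 -2.70473776e-04] 0.999202468342705
scene {'K': array([[555.23141164,   0.        , 321.03579482],
       [  0.        , 555.23141164, 230.39832739],
       [  0.        ,   0.        ,   1.        ]]), 'D': array([-0.17434751,  0.        ,  0.        ,  0.        ,  0.        ]), 'origin': array([ 1.0192445 , -0.07043978,  0.76910422]), 'attitude': array([0.70737603, 0.21307624, 0.19851758, 0.64405624])}
side {'K': array([[565.68226711,   0.        , 322.56718238],
       [  0.        , 565.68226711, 230.88437895],
       [  0.        ,   0.        ,   1.        ]]), 'D': array([0.02174466, 0.        , 0.        , 0.        , 0.        ]), 'origin': array([0.44336278, 0.72418415, 0.67098702]), 'attitude': array([-0.05898412, -0.03281658,  0.42540425,  0.90248278])}
```

View pics/scene0.png

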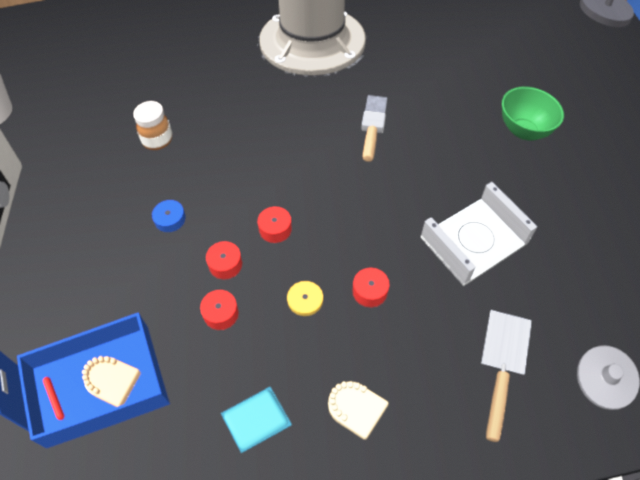

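View pics/side0.png

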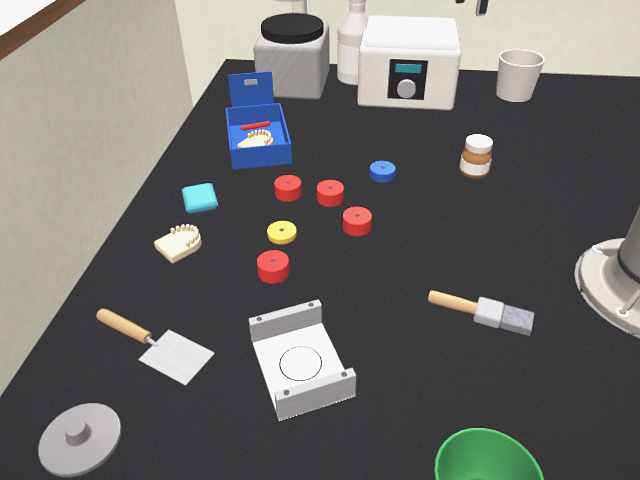

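The scene view shows four reds with dots near (274,220), (223,258), (218,306) and (371,286). Yellow is at (305,297), blue at (168,214) and the cradle ring at (477,237). In the side view, red is at (357,214), (330,186), (288,181) and (272,261), yellow at (282,231) and the ring at (300,363). The gap is 40 = 12 + 28, so I need yellow and red. The red candidates are those four, and the one nearest the base looks like scene (274,220); I'll check that by triangulation.

```bash
cat > h.py <<'E'
import cv2,numpy as np
from scipy.spatial.transform import Rotation as R
def rays(p,uv):
    n=cv2.undistortPoints(np.array(uv,float).reshape(-1,1,2),p['K'],p['D']).reshape(-1,2)
    d=np.c_[n[:,0],-n[:,1],-np.ones(len(n))]
    q=p['attitude'];d=R.from_quat([q[1],q[2],q[3],q[0]]).apply(d)
    return p['origin'],d/np.linalg.norm(d,axis=1)[:,None]
def onz(p,uv,z):
    o,d=rays(p,uv);return o+d*((z-o[2])/d[:,2])[:,None]
def tri(pa,ua,pb,ub):
    oa,A=rays(pa,ua);ob,B=rays(pb,ub);out=[]
    for a,b in zip(A,B):
        s=np.linalg.lstsq(np.c_[a,-b],ob-oa,rcond=None)[0]
        x,y=oa+a*s[0],ob+b*s[1];out.append([*((x+y)/2),np.linalg.norm(x-y)])
    return np.array(out)
def dot(im,uv,r=5):
    u,v=map(int,uv);g=im[v-r:v+r+1,u-r:u+r+1].max(2).astype(float)
    w=np.clip(np.percentile(g,60)*.8-g,0,None);y,x=np.mgrid[-r:r+1,-r:r+1]
    return (u+(w*x).sum()/w.sum(),v+(w*y).sum()/w.sum()) if w.sum()>0 else (u,v)
E
python3 - <<'E'
from h import *
from station import *
a=cv2.imread('pics/scene0.png');b=cv2.imread('pics/side0.png')
pa,pb=camera_params('scene'),camera_params('side')
S=[(274,220),(223,258),(218,306),(371,286),(305,297),(168,214)]
T=[(357,214),(330,186),(288,181),(272,261),(282,231),(382,165)]
S2=[dot(a,u) for u in S];T2=[dot(b,u,4) for u in T]
print(np.round(np.c_[S2,T2],1));t=tri(pa,S2,pb,T2)
print(np.round(np.c_[t,np.hypot(t[:,0],t[:,1])],4))
print(np.round(tri(pa,[(477,237.5)],pb,[(300.5,363)]),4))
c=[cv2.resize(a[190:330,190:400],None,fx=3,fy=3),cv2.resize(a[180:285,415:540],None,fx=4,fy=4)]
cv2.imwrite('pics/c1.png',c[0]);d=cv2.resize(b[295:420,240:365],None,fx=4,fy=4)
cv2.imwrite('pics/c2.png',np.hstack([cv2.resize(c[1],(400,336)),cv2.resize(d,(400,400))[:336]]))
# (both cradle crops: scene scale 3.2, side scale 3.2)
E
```

```text
[[273.9 219.4 356.7 214.9]
 [222.6 255.4 329.6 186.9]
 [217.8 305.5 287.3 181.9]
 [370.9 282.6 272.3 260. ]
 [304.6 296.2 281.3 229.4]
 [167.2 212.2 382.4 167. ]]
[[ 0.4966 -0.1035  0.0284  0.0031  0.5073]
 [ 0.5576 -0.187   0.0281  0.0033  0.5881]
 [ 0.644  -0.1942  0.0277  0.0027  0.6727]
 [ 0.6269  0.0374  0.028   0.0023  0.628 ]
 [ 0.6319 -0.0641  0.0116  0.0027  0.6352]
 [ 0.4584 -0.2836  0.0201  0.0031  0.539 ]]
[[5.489e-01 2.273e-01 8.000e-03 4.000e-04]]
```

View pics/c1.png

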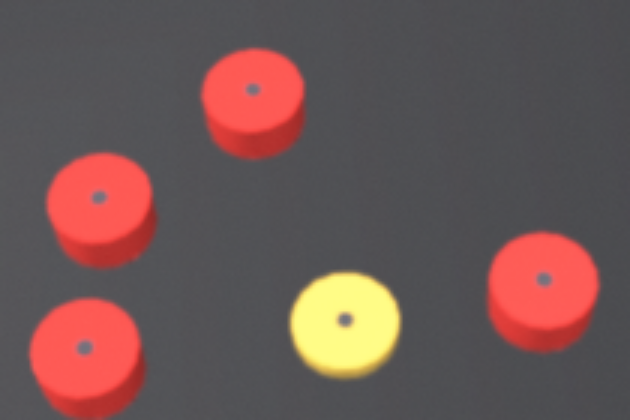

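View pics/c2.png

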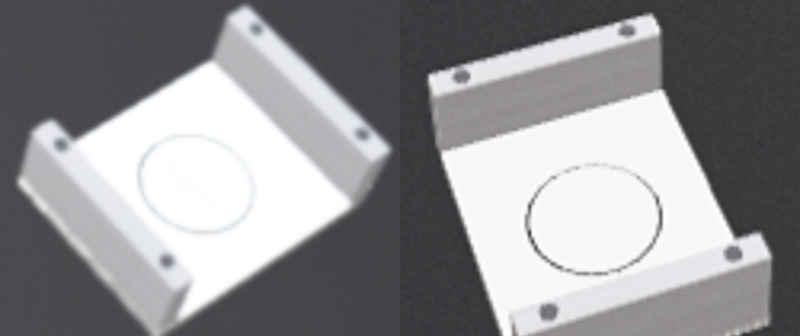

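The close crop confirms the choices. The nearest red is at scene (274,220), 0.507 m from the base (the next is 0.588 m), with its top at 28 mm. Yellow is at (305,296.5) with its top at 12 mm. The cradle crops show the ring at scene (476.3,237.5) and side (300.6,363.4), plus four rail screws for the yaw. Plan: yellow first, then red on top.

```bash
cat >> h.py <<'E'
def delta(o,xyz,yaw=None):
    "shift/turn in tool axes from pose o; yaw=world angle of tool y (mod pi)"
    q=o['tool_rot'];r=R.from_quat([q[1],q[2],q[3],q[0]]);d=r.inv().apply(np.array(xyz)-o['eef_pos'])
    a=np.zeros(3)
    if yaw is not None:
        y=r.apply([0,1,0]);e=(yaw-np.arctan2(y[1],y[0])+np.pi/2)%np.pi-np.pi/2
        yv=np.array([np.cos(yaw),np.sin(yaw),0]); yv*=np.sign(yv@y)
        a=(r.inv()*R.from_matrix(np.c_[np.cross(yv,[0,0,-1]),yv,[0,0,-1]])).as_rotvec()
    print('shift',np.round(d,4),'turn',np.round(a,4))
E
python3 - <<'E'
from h import *
from station import *
pa,pb=camera_params('scene'),camera_params('side')
t=tri(pa,[(434.1,225.3),(467.2,261.6),(495,189.1),(528.1,221.9),(476.3,237.5)],pb,[(259.1,319.1),(310.9,304.7),(286.3,392.8),(344.1,374.4),(300.6,363.4)])
# match check by residual
print(np.round(t,4));
for i,j in((0,1),(2,3),(0,2),(1,3)):
    d=t[j]-t[i];print(np.degrees(np.arctan2(d[1],d[0])),np.hypot(*d[:2]))
print(t[:4].mean(0))
o=get_obs();q=o['tool_rot'];r=R.from_quat([q[1],q[2],q[3],q[0]])
p=camera_params('wrist');print(r.inv().apply(p['origin']-o['eef_pos']),p['K'][0],p['D']);w=p['attitude'];print((r.inv()*R.from_quat([w[1],w[2],w[3],w[0]])).as_matrix().round(3))
E
```

```text
[[5.873e-01 1.641e-01 5.870e-02 7.580e-02]
 [5.749e-01 1.736e-01 4.320e-02 7.560e-02]
 [5.246e-01 2.812e-01 5.650e-02 7.630e-02]
 [5.131e-01 2.928e-01 4.660e-02 7.570e-02]
 [5.485e-01 2.267e-01 6.900e-03 5.000e-04]]
142.5324730432082 0.01564379771947073
134.79027165920334 0.016440442483600777
118.16509640243528 0.13279928972026095
117.41828217967709 0.13431365271362888
[0.5499854  0.22792078 0.05124433 0.07584934]
[ 6.75849780e-02  1.06346225e-04 -1.43167439e-01] [427.24591149   0.         328.30743395] [-0.09515025  0.          0.          0.          0.        ]
[[-0.     0.962  0.272]
 [ 1.     0.    -0.   ]
 [-0.     0.272 -0.962]]
```

```bash
python3 - <<'E'
from h import *
from station import *
pa,pb=camera_params('scene'),camera_params('side')
t=tri(pa,[(434.1,225.3),(467.2,261.6),(495,189.1),(528.1,221.9)],pb,[(310.9,304.7),(259.1,319.1),(344.1,374.4),(286.3,392.8)])
print(np.round(t,4))
for i,j in((0,1),(2,3),(0,2),(1,3)):
    d=t[j]-t[i];print(np.degrees(np.arctan2(d[1],d[0])),np.hypot(*d[:2]))
print(t.mean(0))
delta(get_obs(),[.632,-.064,.13],np.radians(28))
E
```

```text
[[0.5444 0.1487 0.0472 0.0008]
 [0.6152 0.1862 0.0469 0.0009]
 [0.482  0.2673 0.0475 0.0007]
 [0.5526 0.3047 0.0473 0.001 ]]
27.910510695451634 0.08009742030273077
27.925807292993287 0.07993340571172852
117.7561377845079 0.13398043512294744
117.82629203127385 0.1340014338794467
[0.54852631 0.22675941 0.04724161 0.00083178]
shift [ 0.54   -0.3397  0.1009] turn [-1.2000e-03  1.3000e-03  1.5359e+00]
```

```bash
R='{"x":0.54,"y":-0.34,"z":0.1,"az":1.536}'; python3 -m jog '[{"x":0.1,"y":-0.06,"z":0.0,"az":0.3},{"x":0.54,"y":-0.34,"z":0.1,"az":1.536},{"x":0.54,"y":-0.34,"z":0.1,"az":1.536},{"x":0.54,"y":-0.34,"z":0.1,"az":1.536},{"x":0.54,"y":-0.34,"z":0.1,"az":1.536},{"x":0.54,"y":-0.34,"z":0.1,"az":1.536},{"x":0.54,"y":-0.34,"z":0.1,"az":1.536},{"x":0.54,"y":-0.34,"z":0.1,"az":1.536},{"x":0.54,"y":-0.34,"z":0.1,"az":1.536},{"x":0.54,"y":-0.34,"z":0.1,"az":1.536},{"x":0.54,"y":-0.34,"z":0.1,"az":1.536},{"x":0.54,"y":-0.34,"z":0.1,"az":1.536}]' 1
python3 - <<'E'
from h import *
from station import *
delta(get_obs(),[.632,-.064,.13],np.radians(27.9))
E
```

```text
shift [ 0.54   -0.3397  0.1009] turn [-1.2000e-03  1.3000e-03  1.5377e+00]validation failed for argument at $[0]...
```

```bash
python3 -m jog '[{"x":0.1,"y":-0.06,"z":0.01,"ax":0,"ay":0,"az":0.3},{"x":0.54,"y":-0.34,"z":0.1,"ax":0,"ay":0,"az":1.536}]' 1; python3 -c "
from station import *
print(get_obs()['t'])"
```

```text
t: 0.3
eef_pos: [0.3484, -0.5233, 0.2188]
tool_rot: [0.0, 0.997, 0.072, 0.0]
contact_force: [2.2, 0.5, -0.4]
gripper_width: 1.001
grasp_force: 0.0
0.3
```

```bash
python3 - <<'E'
from h import *
from station import *
delta(get_obs(),[.632,-.064,.13],np.radians(27.9))
E
```

```text
shift [ 0.3465 -0.414   0.0885] turn [ 6.0000e-04 -6.0000e-04  1.2277e+00]
```

```bash
python3 -m jog '[{"x":0.346,"y":-0.414,"z":0.088,"ax":0,"ay":0,"az":1.228},{"x":0.346,"y":-0.414,"z":0.088,"ax":0,"ay":0,"az":1.228},{"x":0.346,"y":-0.414,"z":0.088,"ax":0,"ay":0,"az":1.228},{"x":0.346,"y":-0.414,"z":0.088,"ax":0,"ay":0,"az":1.228},{"x":0.346,"y":-0.414,"z":0.088,"ax":0,"ay":0,"az":1.228},{"x":0.346,"y":-0.414,"z":0.088,"ax":0,"ay":0,"az":1.228},{"x":0.346,"y":-0.414,"z":0.088,"ax":0,"ay":0,"az":1.228},{"x":0.346,"y":-0.414,"z":0.088,"ax":0,"ay":0,"az":1.228},{"x":0.346,"y":-0.414,"z":0.088,"ax":0,"ay":0,"az":1.228},{"x":0.346,"y":-0.414,"z":0.088,"ax":0,"ay":0,"az":1.228},{"x":0.346,"y":-0.414,"z":0.088,"ax":0,"ay":0,"az":1.228},{"x":0.346,"y":-0.414,"z":0.088,"ax":0,"ay":0,"az":1.228}]' 1
python3 - <<'E'
from h import *
from station import *
o=get_obs();p=camera_params('wrist');im=read_camera('wrist')[:,:,::-1];cv2.imwrite('pics/w1.png',im)
hsv=cv2.cvtColor(im,cv2.COLOR_BGR2HSV);m=cv2.inRange(hsv,(20,120,120),(35,255,255));print(o['t'],o['eef_pos'],m.sum()/255)
v,u=np.nonzero(m);c=(u.mean(),v.mean());print(c);d=dot(im,c,12);print(d,onz(p,[d],.012))
delta(o,[.632,-.064,.13],np.radians(27.9))
E
```

```text
t: 1.5
eef_pos: [0.6295, -0.0519, 0.1294]
tool_rot: [-0.002, 0.862, -0.507, -0.001]
contact_force: [-0.6, 0.8, 0.6]
gripper_width: 1.001
grasp_force: 0.0
1.5 [ 0.62950834 -0.05194334  0.12941776] 5778.0
(np.float64(332.1498788508134), np.float64(218.98425060574593))
(np.float64(332.0340590596202), np.float64(221.14581044418037)) [[ 0.63198572 -0.06333926  0.012     ]]
shift [ 0.0117  0.0037 -0.0006] turn [-0.0015  0.0039  0.0196]
```

View pics/w1.png

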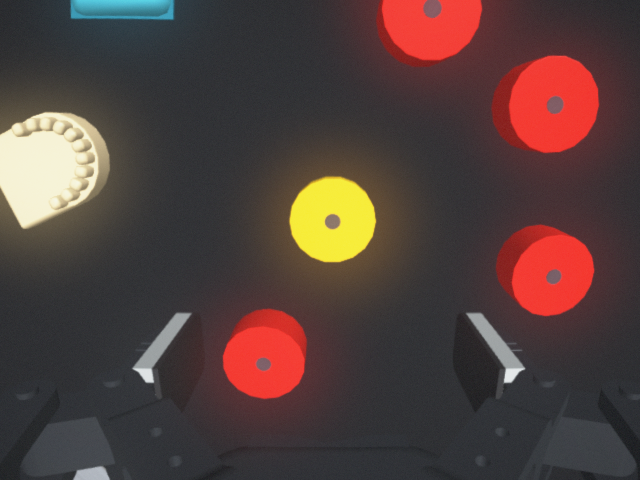

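The wrist view shows yellow at (332,221), which projects to (0.632,-0.063) and agrees with the triangulation. Both fingers are clear of the neighbouring reds. Next I align and descend.

```bash
python3 -m jog '[{"x":0.006,"y":0.002,"z":0.03,"ax":0,"ay":0,"az":0.01},{"x":0.006,"y":0.002,"z":0.06,"ax":0,"ay":0,"az":0.01},{"x":0.006,"y":0.002,"z":0.06,"ax":0,"ay":0,"az":0.01},{"x":0.006,"y":0.002,"z":0.06,"ax":0,"ay":0,"az":0.01}]' 1
python3 - <<'E'
from h import *
from station import *
o=get_obs();p=camera_params('wrist');im=read_camera('wrist')[:,:,::-1]
hsv=cv2.cvtColor(im,cv2.COLOR_BGR2HSV);m=cv2.inRange(hsv,(20,120,120),(35,255,255))
v,u=np.nonzero(m);c=(u.mean(),v.mean());d=dot(im,c,14);print(o['t'],o['eef_pos'],c,d,onz(p,[d],.012))
delta(o,[*onz(p,[d],.012)[0][:2],-.001],np.radians(27.9))
E
```

```text
t: 1.95
eef_pos: [0.6279, -0.0683, 0.0711]
tool_rot: [0.001, 0.856, -0.517, -0.0]
contact_force: [-0.1, -0.6, 0.9]
gripper_width: 0.995
grasp_force: 0.0
1.95 [ 0.62791705 -0.06830129  0.07112408] (np.float64(317.6365832614323), np.float64(272.70802415875755)) (317, 272) [[ 0.63104281 -0.06483869  0.012     ]]
shift [-0.0016 -0.0045  0.0721] turn [ 0.0015  0.0002 -0.0018]
```

```bash
python3 -m jog '[{"x":-0.001,"y":-0.004,"z":0.03,"ax":0,"ay":0,"az":0},{"x":-0.001,"y":-0.004,"z":0.05,"ax":0,"ay":0,"az":0},{"x":-0.001,"y":-0.004,"z":0.06,"ax":0,"ay":0,"az":0},{"x":-0.001,"y":-0.004,"z":0.066,"ax":0,"ay":0,"az":0},{"x":-0.001,"y":-0.004,"z":0.072,"ax":0,"ay":0,"az":0},{"x":-0.001,"y":-0.004,"z":0.072,"ax":0,"ay":0,"az":0},{"x":-0.001,"y":-0.004,"z":0.072,"ax":0,"ay":0,"az":0}]' 1
python3 -m jog '[{"x":0,"y":0,"z":0,"ax":0,"ay":0,"az":0},{"x":0,"y":0,"z":0,"ax":0,"ay":0,"az":0},{"x":0,"y":0,"z":0,"ax":0,"ay":0,"az":0},{"x":0,"y":0,"z":0,"ax":0,"ay":0,"az":0},{"x":0,"y":0,"z":0,"ax":0,"ay":0,"az":0},{"x":0,"y":0,"z":0,"ax":0,"ay":0,"az":0},{"x":0,"y":0,"z":0,"ax":0,"ay":0,"az":0},{"x":0,"y":0,"z":0,"ax":0,"ay":0,"az":0},{"x":0,"y":0,"z":0,"ax":0,"ay":0,"az":0},{"x":0,"y":0,"z":0,"ax":0,"ay":0,"az":0}]' 0.5 40
python3 - <<'E'
from h import *
from station import *
im=read_camera('wrist')[:,:,::-1];cv2.imwrite('pics/w2.png',im)
delta(get_obs(),[.5487,.2270,.12],np.radians(27.9))
E
```

```text
t: 2.7
eef_pos: [0.6322, -0.0644, -0.0003]
tool_rot: [-0.0, 0.857, -0.516, 0.0]
contact_force: [0.0, -0.0, 0.0]
gripper_width: 0.998
grasp_force: 0.0
t: 3.7
eef_pos: [0.6322, -0.0643, -0.0001]
tool_rot: [-0.0, 0.857, -0.516, 0.0]
contact_force: [-1.1, -0.0, 5.5]
gripper_width: 0.608
grasp_force: 41.2
shift [-0.2965 -0.0625 -0.1202] turn [-0.001  -0.0005 -0.0004]
```

View pics/w2.png

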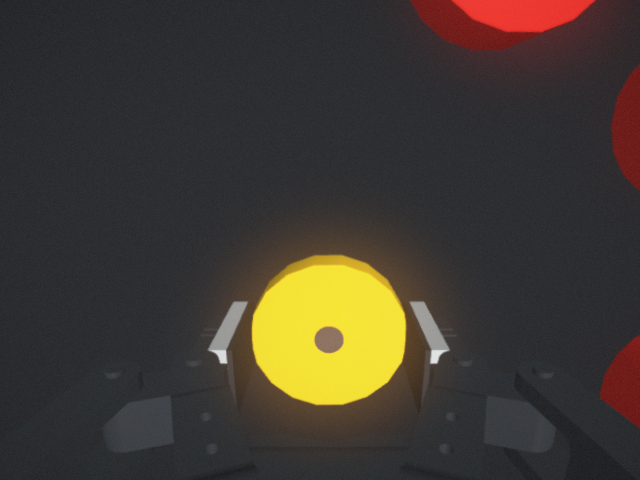

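The picture shows yellow held between the pads, with its dot at (329,340) and a grip of 41 N. I lift it and check its seat in the hand.

```bash
python3 - <<'E'
from h import *
from station import *
o=get_obs();print(onz(camera_params('wrist'),[(329,340)],.012),o['eef_pos'])
E
python3 -m jog '[{"x":0,"y":0,"z":-0.03,"ax":0,"ay":0,"az":0},{"x":0,"y":0,"z":-0.07,"ax":0,"ay":0,"az":0},{"x":0,"y":0,"z":-0.12,"ax":0,"ay":0,"az":0},{"x":-0.04,"y":-0.01,"z":-0.12,"ax":0,"ay":0,"az":0},{"x":-0.08,"y":-0.02,"z":-0.12,"ax":0,"ay":0,"az":0},{"x":-0.12,"y":-0.03,"z":-0.12,"ax":0,"ay":0,"az":0},{"x":-0.16,"y":-0.04,"z":-0.12,"ax":0,"ay":0,"az":0},{"x":-0.2,"y":-0.045,"z":-0.12,"ax":0,"ay":0,"az":0},{"x":-0.24,"y":-0.05,"z":-0.12,"ax":0,"ay":0,"az":0},{"x":-0.28,"y":-0.06,"z":-0.12,"ax":0,"ay":0,"az":0},{"x":-0.297,"y":-0.0625,"z":-0.12,"ax":0,"ay":0,"az":0},{"x":-0.297,"y":-0.0625,"z":-0.12,"ax":0,"ay":0,"az":0}]'
python3 -m jog '[{"x":0,"y":0,"z":0,"ax":0,"ay":0,"az":0},{"x":0,"y":0,"z":0,"ax":0,"ay":0,"az":0},{"x":0,"y":0,"z":0,"ax":0,"ay":0,"az":0}]'
python3 - <<'E'
from h import *
from station import *
o=get_obs();p=camera_params('wrist');im=read_camera('wrist')[:,:,::-1];cv2.imwrite('pics/w3.png',im)
delta(o,[.5487,.2270,.009],np.radians(27.9))
E
```

```text
[[ 0.63032035 -0.06368899  0.012     ]] [ 6.32205926e-01 -6.43453476e-02 -1.25649121e-04]
t: 4.95
eef_pos: [0.5462, 0.232, 0.1186]
tool_rot: [-0.0, 0.858, -0.513, -0.001]
contact_force: [0.1, -0.2, -1.7]
gripper_width: 0.611
grasp_force: 42.3
t: 5.25
eef_pos: [0.5488, 0.2253, 0.1191]
tool_rot: [0.0, 0.856, -0.517, 0.0]
contact_force: [0.5, 0.8, -0.5]
gripper_width: 0.611
grasp_force: 42.3
shift [-0.0016 -0.0007  0.1101] turn [-0.0001 -0.0004 -0.0036]
```

View pics/w3.png

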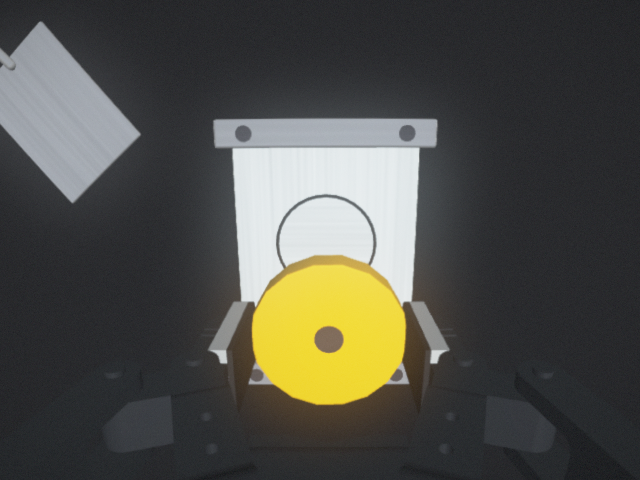

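The disc is held level with its dot at (329,340). The ring spans u 277–376 with its top at v 195, and the rail screws are at (243,133), (407,133), (257,375) and (397,375).

```bash
python3 - <<'E'
from h import *
from station import *
o=get_obs();p=camera_params('wrist')
s=onz(p,[(243,133),(407,133),(257,375),(397,375)],.048);print(s.round(4),s.mean(0))
r=onz(p,[(277,243),(376,243),(326.5,195.5)],.008);print(r)
# ring centre by fitting circle of radius 31 mm
im=cv2.imread('pics/w3.png').max(2)
pts=[]
for th in np.radians(np.arange(180,361,6)):
    k=[(326.5+rr*np.cos(th),243+rr*np.sin(th)) for rr in np.arange(44,55,.5)]
    g=[im[int(round(b)),int(round(a))] for a,b in k];pts.append(k[int(np.argmin(g))])
P=onz(p,pts,.008)[:,:2]
from scipy.optimize import least_squares
f=least_squares(lambda c:np.hypot(*(P-c[:2]).T)-c[2],[.549,.227,.031],loss='soft_l1',f_scale=.0005);c=f.x;print(c)
d=onz(p,[(329,340)],o['eef_pos'][2]+.012)[0];print('disc-tcp',d-o['eef_pos'])
delta(o,[*(o['eef_pos'][:2]+c[:2]-d[:2]),.009],np.radians(27.9))
E
```

```text
[[0.6154 0.186  0.048 ]
 [0.5442 0.1487 0.048 ]
 [0.5521 0.3049 0.048 ]
 [0.4807 0.2674 0.048 ]] [0.54809615 0.22675068 0.048     ]
[[0.57536171 0.24039221 0.008     ]
 [0.52119641 0.2119762  0.008     ]
 [0.56195983 0.20004656 0.008     ]]
[0.54858421 0.22683682 0.0297883 ]
disc-tcp [-0.00189821  0.00070176  0.012     ]
shift [ 0.0003 -0.0018  0.1101] turn [-0.0001 -0.0003 -0.0033]
```

```bash
python3 -m jog '[{"x":0,"y":-0.0015,"z":0.03,"ax":0,"ay":0,"az":0},{"x":0,"y":-0.0015,"z":0.06,"ax":0,"ay":0,"az":0},{"x":0,"y":-0.0015,"z":0.085,"ax":0,"ay":0,"az":0},{"x":0,"y":-0.0015,"z":0.1,"ax":0,"ay":0,"az":0},{"x":0,"y":-0.0015,"z":0.106,"ax":0,"ay":0,"az":0},{"x":0,"y":-0.0015,"z":0.11,"ax":0,"ay":0,"az":0},{"x":0,"y":-0.0015,"z":0.11,"ax":0,"ay":0,"az":0},{"x":0,"y":-0.0015,"z":0.11,"ax":0,"ay":0,"az":0}]'
python3 -m jog '[{"x":0,"y":0,"z":0,"ax":0,"ay":0,"az":0},{"x":0,"y":0,"z":0,"ax":0,"ay":0,"az":0}]'
```

```text
t: 6.1
eef_pos: [0.5502, 0.2284, 0.01]
tool_rot: [-0.001, 0.857, -0.516, 0.0]
contact_force: [-0.3, 0.8, -1.0]
gripper_width: 0.61
grasp_force: 42.3
t: 6.3
eef_pos: [0.5497, 0.2284, 0.0097]
tool_rot: [-0.001, 0.857, -0.516, 0.0]
contact_force: [-0.4, -0.7, -1.3]
gripper_width: 0.608
grasp_force: 42.3
```

```bash
python3 -m jog '[{"x":0.0015,"y":0,"z":0.0,"ax":0,"ay":0,"az":0},{"x":0.0015,"y":0,"z":0.0012,"ax":0,"ay":0,"az":0},{"x":0.0015,"y":0,"z":0.0015,"ax":0,"ay":0,"az":0},{"x":0.0015,"y":0,"z":0.0015,"ax":0,"ay":0,"az":0},{"x":0.0015,"y":0,"z":0.0015,"ax":0,"ay":0,"az":0}]'
python3 -m jog '[{"x":0,"y":0,"z":0,"ax":0,"ay":0,"az":0},{"x":0,"y":0,"z":0,"ax":0,"ay":0,"az":0},{"x":0,"y":0,"z":0,"ax":0,"ay":0,"az":0},{"x":0,"y":0,"z":0,"ax":0,"ay":0,"az":0},{"x":0,"y":0,"z":0,"ax":0,"ay":0,"az":0},{"x":0,"y":0,"z":0,"ax":0,"ay":0,"az":0},{"x":0,"y":0,"z":-0.03,"ax":0,"ay":0,"az":0},{"x":0,"y":0,"z":-0.07,"ax":0,"ay":0,"az":0},{"x":0,"y":0,"z":-0.11,"ax":0,"ay":0,"az":0},{"x":0,"y":0,"z":-0.11,"ax":0,"ay":0,"az":0},{"x":0,"y":0,"z":-0.11,"ax":0,"ay":0,"az":0},{"x":0,"y":0,"z":-0.11,"ax":0,"ay":0,"az":0}]' 1
python3 - <<'E'
from h import *
from station import *
o=get_obs();p=camera_params('wrist');im=read_camera('wrist')[:,:,::-1];cv2.imwrite('pics/w4.png',im)
delta(o,[.498,-.104,.13],np.radians(27.9))
E
```

```text
t: 6.8
eef_pos: [0.5504, 0.2267, 0.0079]
tool_rot: [-0.0, 0.857, -0.516, 0.0]
contact_force: [-2.5, -1.2, 5.7]
gripper_width: 0.612
grasp_force: 42.9
t: 8.0
eef_pos: [0.5492, 0.2267, 0.1165]
tool_rot: [0.001, 0.857, -0.516, -0.001]
contact_force: [0.6, -0.5, -0.7]
gripper_width: 1.001
grasp_force: 0.0
shift [ 0.2683  0.2    -0.0132] turn [ 0.0017  0.0002 -0.0001]
```

View pics/w4.png

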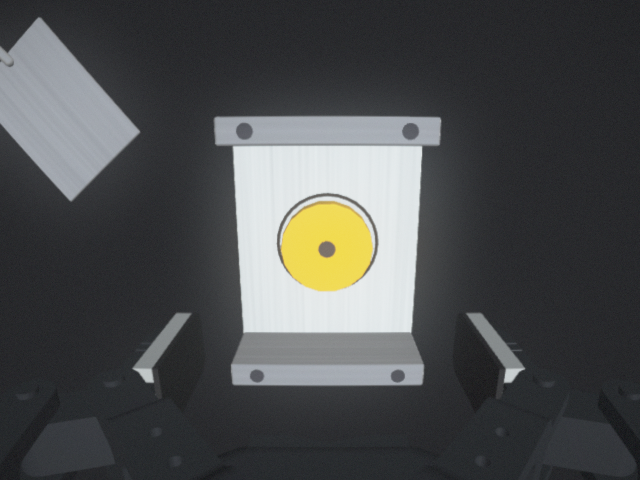

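Yellow lies flat on the ring, dot (327,249). On to the red.

```bash
python3 - <<'E'
from h import *
from station import *
o=get_obs();print(onz(camera_params('wrist'),[(327,249)],.020),o['eef_pos'])
E
python3 -m jog '[{"x":0.268,"y":0.2,"z":-0.013,"ax":0,"ay":0,"az":0},{"x":0.268,"y":0.2,"z":-0.013,"ax":0,"ay":0,"az":0},{"x":0.268,"y":0.2,"z":-0.013,"ax":0,"ay":0,"az":0},{"x":0.268,"y":0.2,"z":-0.013,"ax":0,"ay":0,"az":0},{"x":0.268,"y":0.2,"z":-0.013,"ax":0,"ay":0,"az":0},{"x":0.268,"y":0.2,"z":-0.013,"ax":0,"ay":0,"az":0},{"x":0.268,"y":0.2,"z":-0.013,"ax":0,"ay":0,"az":0},{"x":0.268,"y":0.2,"z":-0.013,"ax":0,"ay":0,"az":0},{"x":0.268,"y":0.2,"z":-0.013,"ax":0,"ay":0,"az":0},{"x":0.268,"y":0.2,"z":-0.013,"ax":0,"ay":0,"az":0},{"x":0.268,"y":0.2,"z":-0.013,"ax":0,"ay":0,"az":0}]' 1
python3 -m jog '[{"x":0,"y":0,"z":0,"ax":0,"ay":0,"az":0},{"x":0,"y":0,"z":0,"ax":0,"ay":0,"az":0}]'
python3 - <<'E'
from h import *
from station import *
o=get_obs();p=camera_params('wrist');im=read_camera('wrist')[:,:,::-1];cv2.imwrite('pics/w5.png',im)
h=cv2.cvtColor(im,cv2.COLOR_BGR2HSV);m=cv2.inRange(h,(0,0,60),(179,170,180))
n,l,s,c=cv2.connectedComponentsWithStats(m)
for i in range(1,n):
    if 100<s[i,4]<900: print(c[i],s[i,2:],onz(p,[c[i]],.028)[0])
delta(o,[.498,-.104,.010],np.radians(27.9))
E
```

```text
[[0.54830748 0.2265016  0.02      ]] [0.54905881 0.22653273 0.11618227]
t: 9.15
eef_pos: [0.4987, -0.1019, 0.13]
tool_rot: [0.0, 0.857, -0.515, -0.0]
contact_force: [-0.1, 1.1, 0.1]
gripper_width: 1.003
grasp_force: 0.0
t: 9.35
eef_pos: [0.4988, -0.1027, 0.1304]
tool_rot: [-0.0, 0.857, -0.515, -0.0]
contact_force: [0.3, -0.1, 0.4]
gripper_width: 1.001
grasp_force: 0.0
shift [0.0008 0.0013 0.1204] turn [0.     0.0001 0.0012]
```

View pics/w5.png

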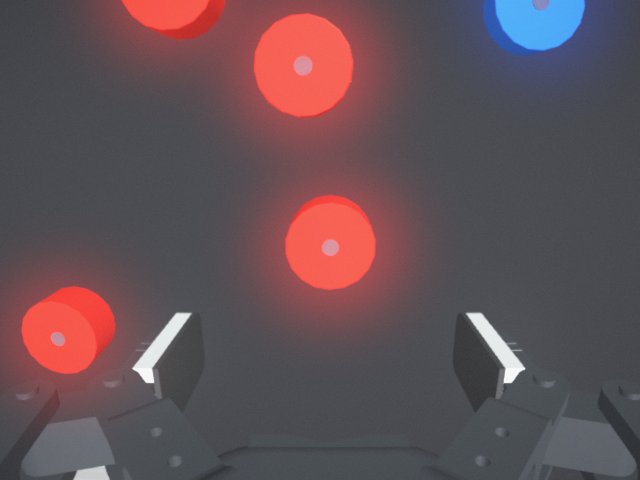

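Red's dot is at (330,247), between the fingers, and its neighbours are clear of them.

```bash
python3 - <<'E'
from h import *
from station import *
o=get_obs();d=onz(camera_params('wrist'),[(330,247)],.028)[0];print(d)
delta(o,[*d[:2],.006],np.radians(27.9))
E
```

```text
[ 0.49633636 -0.10320887  0.028     ]
shift [-0.0009  0.0022  0.1244] turn [0.0001 0.0001 0.0008]
```

```bash
python3 -m jog '[{"x":0,"y":0.001,"z":0.04,"ax":0,"ay":0,"az":0},{"x":0,"y":0.001,"z":0.075,"ax":0,"ay":0,"az":0},{"x":0,"y":0.001,"z":0.1,"ax":0,"ay":0,"az":0},{"x":0,"y":0.001,"z":0.115,"ax":0,"ay":0,"az":0},{"x":0,"y":0.001,"z":0.124,"ax":0,"ay":0,"az":0},{"x":0,"y":0.001,"z":0.124,"ax":0,"ay":0,"az":0},{"x":0,"y":0.001,"z":0.124,"ax":0,"ay":0,"az":0}]' 1
python3 -m jog '[{"x":0,"y":0,"z":0,"ax":0,"ay":0,"az":0},{"x":0,"y":0,"z":0,"ax":0,"ay":0,"az":0},{"x":0,"y":0,"z":0,"ax":0,"ay":0,"az":0},{"x":0,"y":0,"z":0,"ax":0,"ay":0,"az":0},{"x":0,"y":0,"z":0,"ax":0,"ay":0,"az":0},{"x":0,"y":0,"z":0,"ax":0,"ay":0,"az":0},{"x":0,"y":0,"z":0,"ax":0,"ay":0,"az":0},{"x":0,"y":0,"z":0,"ax":0,"ay":0,"az":0}]' 0.5 40
python3 - <<'E'
from h import *
from station import *
o=get_obs();p=camera_params('wrist');im=read_camera('wrist')[:,:,::-1];cv2.imwrite('pics/w6.png',im)
h=cv2.cvtColor(im,cv2.COLOR_BGR2HSV);m=cv2.inRange(h,(0,0,0),(179,190,200));m[:, :260]=0;m[:,400:]=0
n,l,s,c=cv2.connectedComponentsWithStats(m)
for i in range(1,n):
    if 200<s[i,4]<2500: print(c[i],s[i],onz(p,[c[i]],.028)[0]-o['eef_pos'])
delta(o,[.5495,.2265,.13],np.radians(27.9))
E
```

```text
t: 10.1
eef_pos: [0.4982, -0.1042, 0.007]
tool_rot: [-0.0, 0.857, -0.516, 0.0]
contact_force: [-0.1, -1.1, 0.1]
gripper_width: 1.003
grasp_force: 0.0
t: 10.9
eef_pos: [0.4984, -0.104, 0.0075]
tool_rot: [-0.001, 0.857, -0.516, 0.001]
contact_force: [-1.8, 0.2, 6.9]
gripper_width: 0.612
grasp_force: 40.7
shift [-0.2682 -0.1999 -0.1223] turn [-0.0015 -0.0005 -0.0003]
```

```bash
python3 -m jog '[{"x":0,"y":0,"z":-0.03,"ax":0,"ay":0,"az":0},{"x":0,"y":0,"z":-0.07,"ax":0,"ay":0,"az":0},{"x":0,"y":0,"z":-0.12,"ax":0,"ay":0,"az":0},{"x":-0.035,"y":-0.026,"z":-0.122,"ax":0,"ay":0,"az":0},{"x":-0.07,"y":-0.052,"z":-0.122,"ax":0,"ay":0,"az":0},{"x":-0.105,"y":-0.078,"z":-0.122,"ax":0,"ay":0,"az":0},{"x":-0.14,"y":-0.104,"z":-0.122,"ax":0,"ay":0,"az":0},{"x":-0.175,"y":-0.13,"z":-0.122,"ax":0,"ay":0,"az":0},{"x":-0.21,"y":-0.156,"z":-0.122,"ax":0,"ay":0,"az":0},{"x":-0.24,"y":-0.178,"z":-0.122,"ax":0,"ay":0,"az":0},{"x":-0.268,"y":-0.2,"z":-0.122,"ax":0,"ay":0,"az":0},{"x":-0.268,"y":-0.2,"z":-0.122,"ax":0,"ay":0,"az":0}]'
python3 -m jog '[{"x":0,"y":0,"z":0,"ax":0,"ay":0,"az":0},{"x":0,"y":0,"z":0,"ax":0,"ay":0,"az":0},{"x":0,"y":0,"z":0,"ax":0,"ay":0,"az":0}]'
python3 - <<'E'
from h import *
from station import *
o=get_obs();p=camera_params('wrist');im=read_camera('wrist')[:,:,::-1];cv2.imwrite('pics/w7.png',im)
h=cv2.cvtColor(im,cv2.COLOR_BGR2HSV)
m=((h[...,1]>120)&((h[...,0]<12)|(h[...,0]>170))&(h[...,2]>80)).astype(np.uint8);
n,l,s,c=cv2.connectedComponentsWithStats(m);i=1+np.argmax(s[1:,4]);print(s[i],c[i])
cs,_=cv2.findContours((l==i).astype(np.uint8),cv2.RETR_CCOMP,cv2.CHAIN_APPROX_NONE)
for k in cs:
    if cv2.contourArea(k)>100: 
        M=cv2.moments(k);u=(M['m10']/M['m00'],M['m01']/M['m00']);d=onz(p,[u],o['eef_pos'][2]+.0205)[0];print(cv2.contourArea(k),u,d-o['eef_pos'])
print(o['eef_pos'])
E
```

```text
t: 12.15
eef_pos: [0.5488, 0.2336, 0.1285]
tool_rot: [-0.002, 0.859, -0.512, -0.0]
contact_force: [-0.5, -0.0, -1.0]
gripper_width: 0.616
grasp_force: 43.1
t: 12.45
eef_pos: [0.5492, 0.2247, 0.1286]
tool_rot: [0.0, 0.856, -0.517, 0.0]
contact_force: [0.7, -0.9, -1.4]
gripper_width: 0.611
grasp_force: 43.1
[  246   250   166   174 21444] [328.63607536 338.49617609]
21837.0 (328.62697867533694, 338.93508723725785) [ 0.0005262  -0.00359187  0.0205    ]
674.0 (328.48887240356083, 353.8983679525223) [-0.00195041  0.00121179  0.0205    ]
[0.54917639 0.22468498 0.12862223]
```

```bash
python3 - <<'E'
from h import *
from station import *
o=get_obs();print(o['eef_pos']);delta(o,[.5503,.2253,.035],np.radians(27.9))
E
python3 -m jog '[{"x":0,"y":-0.001,"z":0.04,"ax":0,"ay":0,"az":0},{"x":0,"y":-0.001,"z":0.075,"ax":0,"ay":0,"az":0},{"x":0,"y":-0.001,"z":0.088,"ax":0,"ay":0,"az":0},{"x":0,"y":-0.001,"z":0.094,"ax":0,"ay":0,"az":0},{"x":0,"y":-0.001,"z":0.094,"ax":0,"ay":0,"az":0},{"x":0,"y":-0.001,"z":0.094,"ax":0,"ay":0,"az":0},{"x":0,"y":-0.001,"z":0.094,"ax":0,"ay":0,"az":0},{"x":0,"y":-0.001,"z":0.094,"ax":0,"ay":0,"az":0}]'
python3 - <<'E'
from h import *
from station import *
o=get_obs();delta(o,[.5503,.2253,.028],np.radians(27.9))
E
```

```text
[0.54926183 0.22487245 0.12867724]
shift [ 0.0001 -0.0011  0.0937] turn [ 0.0001 -0.0002 -0.0025]
t: 13.3
eef_pos: [0.5508, 0.2272, 0.0356]
tool_rot: [-0.001, 0.857, -0.516, 0.0]
contact_force: [1.0, -0.4, -1.1]
gripper_width: 0.613
grasp_force: 43.1
shift [0.0015 0.0013 0.0076] turn [-0.0019  0.0001 -0.0003]
```

```bash
python3 -m jog '[{"x":0.001,"y":0.001,"z":0.003,"ax":0,"ay":0,"az":0},{"x":0.001,"y":0.001,"z":0.006,"ax":0,"ay":0,"az":0},{"x":0.001,"y":0.001,"z":0.0075,"ax":0,"ay":0,"az":0},{"x":0.001,"y":0.001,"z":0.008,"ax":0,"ay":0,"az":0},{"x":0.001,"y":0.001,"z":0.008,"ax":0,"ay":0,"az":0},{"x":0.001,"y":0.001,"z":0.008,"ax":0,"ay":0,"az":0}]'
```

```text
t: 13.9
eef_pos: [0.5496, 0.2253, 0.0275]
tool_rot: [-0.0, 0.857, -0.516, -0.0]
contact_force: [-5.3, -1.6, 11.6]
gripper_width: 0.615
grasp_force: 44.5
```

Contact at 11.6 N upward, so red is seated at the expected height. I release it, retreat and check.

```bash
python3 -m jog '[{"x":0,"y":0,"z":0,"ax":0,"ay":0,"az":0},{"x":0,"y":0,"z":0,"ax":0,"ay":0,"az":0},{"x":0,"y":0,"z":0,"ax":0,"ay":0,"az":0},{"x":0,"y":0,"z":0,"ax":0,"ay":0,"az":0},{"x":0,"y":0,"z":0,"ax":0,"ay":0,"az":0},{"x":0,"y":0,"z":0,"ax":0,"ay":0,"az":0},{"x":0,"y":0,"z":-0.03,"ax":0,"ay":0,"az":0},{"x":0,"y":0,"z":-0.07,"ax":0,"ay":0,"az":0},{"x":0,"y":0,"z":-0.11,"ax":0,"ay":0,"az":0},{"x":0,"y":0,"z":-0.15,"ax":0,"ay":0,"az":0},{"x":0.05,"y":0,"z":-0.17,"ax":0,"ay":0,"az":0},{"x":0.09,"y":0,"z":-0.17,"ax":0,"ay":0,"az":0}]' 1
python3 -m jog '[{"x":0.04,"y":0,"z":0,"ax":0,"ay":0,"az":0},{"x":0.08,"y":0,"z":0,"ax":0,"ay":0,"az":0},{"x":0.12,"y":0,"z":0,"ax":0,"ay":0,"az":0},{"x":0.12,"y":0,"z":0,"ax":0,"ay":0,"az":0},{"x":0.12,"y":0,"z":0,"ax":0,"ay":0,"az":0}]'
python3 - <<'E'
from station import *
import cv2,numpy as np
a=read_camera('side')[:,:,::-1];b=read_camera('scene')[:,:,::-1]
f=lambda i:cv2.resize(i,(400,400),interpolation=3)
cv2.imwrite('pics/end.png',np.hstack([f(a[290:420,235:365]),f(b[170:300,410:540])]))
E
```

```text
t: 15.1
eef_pos: [0.5938, 0.1471, 0.2001]
tool_rot: [-0.003, 0.858, -0.514, 0.002]
contact_force: [1.0, -0.5, -0.2]
gripper_width: 1.001
grasp_force: 0.0
t: 15.6
eef_pos: [0.6479, 0.0384, 0.1963]
tool_rot: [0.0, 0.856, -0.517, -0.0]
contact_force: [-0.4, 0.5, -0.5]
gripper_width: 1.0
grasp_force: 0.0
```

View pics/end.png

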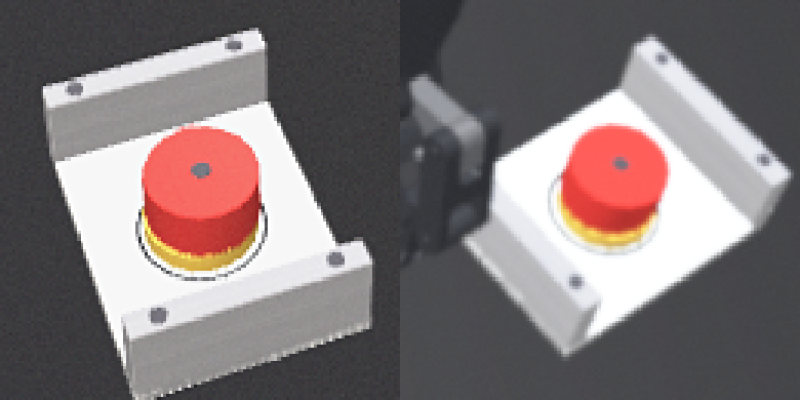

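Both views show red squarely on yellow, flat, and centred in the ring (dot at crop (201,170) and (621,163)).

```bash
python3 - <<'E'
from h import *
from station import *
t=tri(camera_params('scene'),[(481.8,223)],camera_params('side'),[(300.3,345.2)])[0];print(t)
if abs(t[2]-.048)<.004 and np.hypot(t[0]-.5485,t[1]-.2268)<.006: print(hand_in())
E
```

```text
[0.54752628 0.22672291 0.04765785 0.00060646]
the job is handed in; nothing more can be done
None
```

The yellow (12 mm) and nearest red (28 mm) spacers are stacked flat on the ring mark, about 1 mm off its centre by my measurement, with the top at 47.7 mm against the 48 mm rail tops; blue was left where it lay, and the job was handed in at about 16 s.

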